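# Gauge a cheese wheel and present the rod's tip

### The arm

A 6-joint arm with a two-finger parallel gripper is mounted at the origin on the work surface. World frame = base frame: x ahead of the robot, y to its left, z up, the work surface at z = 0. Lengths are in m, angles in rad, forces in N, time in s.
With the tool pointing down it reaches from about 0.35 to 0.775 m from the base axis. Payload 7.3 kg.
Tool frame: the origin (TCP) lies at the very end of the fingers, on their centre line; the grasp point (between the pads) lies 19 mm behind it (manip.tcp_to_grasp is the distance from the TCP to the grasp point, in m); x points along the fingers, y is the direction in which the jaws open and shut, and the axes are right-handed (so a half turn about x gives the same grasp; the last joint's range is limited). The gripper opens to 92 mm and grips with 3 to 60 N. Pads are 19 mm wide; open, the fingers measure 130 mm over their backs; the gripper's body (75 mm by 190 mm) begins 47 mm behind the grasp point.
Start: joints at [1.132, 0.342, 1.524, -0, 1.275, -0.146], TCP at [0.152, 0.503, 0.227] pointing down, gripper open.
Joint ranges: [-2.53, 2.53], [-0.77, 2.02], [0.04, 2.7], [-1, 4.14], [0.28, 2.66], [-3.11, 3.11]. Speed limits (rad/s): [2.57, 2.57, 3.14, 3.14, 3.14, 3.14].

### API

Orientations are given as a unit quaternion [x, y, z, w].
In Python, from workcell import manip, grab_frame, get_calibration, order gives the robot as it stands.
- The arm moves only by the tool step_arm, never from a script. Its argument "plan" is one flat list of numbers, 5 for each row, row after row: the shift along the tool's x, y, z in m, then the turn about the tool's x in degrees, then the finger opening in m, from 0 to 0.0918. A call has exactly 8 rows; each row is the pose to reach, as a shift and turn from the pose measured when the call began, along the tool's axes at that moment; what a row does not reach only later rows make up. A row lasts 1/10 s, in which the tool goes at most 50 mm and 8.59 degrees, less where a joint would pass 70% of its speed; a pose out of reach is approached as far as the arm can. A call with a gripper value outside its range is refused whole. The fingers move at their own pace and stop on an object; the grip force is fixed at half the most. Time passes only in rows, so rows that repeat a pose let the fingers close, or fill a call up. It gives the time, the measured TCP pose, the force and the opening at its end, in the units of the state.
- manip.get_obs(): the state, without advancing time (a new reading comes with each control period).
- grab_frame(name): name is "scene" or "top" or "wrist"; returns the picture (400x640x3 uint8, red, green, blue); there is no depth.
- get_calibration(name): a dict with "intrinsics" (3x3 intrinsics, pixels), "distortion" ([k1, k2, p1, p2, k3] as OpenCV has them; the pictures are not rectified), "view" (4x4, takes a point from world to camera coordinates). Camera axes: x right, y down, z forward; pixel columns grow to the right and rows downward; lengths in m; the calibration is good to about 2 mm. A picture is of the moment at which its call begins: read the wrist's pose just before it. get_calibration takes no time and is no camera call; for the wrist camera it gives the pose at the moment of the call.
- order.job_done(): hands the job in, once; it reports no verdict.
The state is a dict: "time": time; "joints": joint angles; "qvel": joint speeds; "effort": joint torques, N m; "ee_pos": TCP position; "tool_rot": TCP orientation; "ft_force": force on the tool from outside, world axes, zero at the start; "torque": the same for the moment, N m; "grip_width": finger opening in m.
Only numpy, scipy, OpenCV 4.12 (cv2) and the standard library are available. Lean on these libraries where they do the work, as an engineer would, in place of code of your own. Each camera call takes 0.05 s, during which the arm holds its last target.

### The job

Take the red-handled gauge rod from its wooden cradle and push it down the slanting steel guide sleeve in the cheese wheel until its brass collar stops flat against the sleeve's mouth, and keep it there for a moment. Then draw the rod right out and bring its red tip over the black ring on the white reading stand, holding the rod level with the tip about 5 cm above the ring and touching nothing. Finish there, still holding the rod steady in the gripper, and leave the other things on the table where they are.

Things in the scene. Friction and masses are not known exactly. Their poses are not given: they have to be found in the camera images.
- gauge_rod: Gauge rod, 110 to 200 g, level in the cradle at first, tip towards the robot. Origin: on its axis, at the collar's seating face (tip side). x runs from tip to handle; z up at first. Towards -x: steel rod 9 mm dia, 90 mm long, last 10 mm tapering to 4 mm, red band near the tip. Towards +x: brass collar 44 mm dia, 6 mm thick, then red square handle 20 x 20 mm, from x = 6 to 120 mm.
- rod_tip (a point): The very tip of the gauge rod, on its axis, 90 mm from the collar's seating face.
- rod_grip (a point): Point on the axis of the rod's handle, 55 mm from the seating face: a good place to grip from above, fingers closing along the rod's y axis (20 mm wide). At first the axis is 70 mm above the table, with free space on both sides and below, down to the cradle's 14 mm base.
- cradle: Fixed wooden cradle of the rod. Origin on the table below the rod's tip; x runs towards the handle. Base 60 mm wide, 14 mm thick, x = -15 to 215 mm. Two notched posts 12 mm thick at x = 50 mm (under the steel rod, notch 16 mm wide) and 205 mm (under the handle's end, notch 26 mm wide), at most 78 mm high: lift the rod straight up 40 mm to clear them.
- cheese_wheel: Fixed yellow-brown cheese wheel, 190 mm dia, on a round board 240 mm dia, 18 mm thick; its top is 103 mm above the table. Origin on the table below its centre; x points to the side where the guide sleeve stands out (roughly away from the robot).
- guide_sleeve: Fixed steel sleeve rising out of the wheel's far side at 35 degrees above horizontal. Origin: centre of the mouth's rim, 132 mm from the wheel's centre, 108 mm above the table. z: its axis, out of the mouth, up and away; y level. Funnel 38 mm outside, 30 mm inside at the rim, 14 mm bore from 18 to 55 mm down, free below. Rod home: rod x along this z, collar face on the rim, tip 90 mm down.
- reading_stand: Fixed low reading stand, 90 x 90 mm, with a white top plate 34 mm above the table that bears a black ring 50 mm in outer diameter with a small cross at its centre. Origin on the table below the centre of the ring; z up.
- goat_a: Bystander: small cream cheese, 48 mm across, 24 mm high. Origin under its centre.
- goat_b: Bystander: small grey cheese, 44 mm across, 26 mm high. Origin under its centre.
- tomme: Bystander: brown cheese, 110 mm across, 45 mm high. Origin under its centre.
- honey_jar: Bystander: amber jar with brass lid, 68 mm across, 95 mm high. Origin under its centre.
- cup: Bystander: white cup, 76 mm across, 60 mm high. Origin under its centre.
- rind_brush: Bystander: hand brush with a wooden handle, about 200 mm long, lying flat on the table.
Not all that is in view belongs to the job. There is more than one size of the reading_stand; the one meant has the size given above.

How it is judged:
On the way, in this order (a step that is already met when the one before it is completed fails the run):
1. the rod is home in the sleeve: collar seating face within 4 mm of the mouth's rim, along the sleeve's axis, rod in the bore (z of gauge_rod in the frame of guide_sleeve below 0.004 m and distance between gauge_rod and guide_sleeve below 0.009 m and angle between the x axis of gauge_rod and the z axis of guide_sleeve, either way round below 0.15 rad and z of rod_tip in the frame of guide_sleeve below -0.08 m), for 0.3 s.
2. the rod is drawn right out: its tip is outside the sleeve's mouth and the gripper still holds it (z of rod_tip in the frame of guide_sleeve above 0.005 m and contact force between the fingers and gauge_rod above 1 N), for 0.1 s.
At the end, for the whole second after the job is handed in: The gripper holds the rod (finger force above 1 N) at rest (below 20 mm/s), level within 8 degrees, the tip within 25 mm horizontally of the ring's centre and 60 to 110 mm above the table (26 to 76 mm above the ring), and the rod touches neither stand, cradle, wheel, sleeve nor any bystander (contact force between the fingers and gauge_rod above 1 N and horizontal distance between rod_tip and reading_stand below 0.025 m and height (world z) of rod_tip between 0.06 and 0.11 m and angle between gauge_rod's own x axis and vertical between 1.4308 and 1.7108 rad and linear speed of gauge_rod below 0.02 m/s and contact force between gauge_rod and reading_stand below 0.05 N and contact force between gauge_rod and cradle below 0.05 N and contact force between gauge_rod and cheese_wheel below 0.05 N and contact force between gauge_rod and goat_a below 0.05 N and contact force between gauge_rod and goat_b below 0.05 N and contact force between gauge_rod and tomme below 0.05 N and contact force between gauge_rod and honey_jar below 0.05 N and contact force between gauge_rod and cup below 0.05 N and contact force between gauge_rod and rind_brush below 0.05 N); the arm keeps its last pose, push and grip.
It fails at once if a bystander is moved by more than 30 mm (distance of any of goat_a, goat_b, tomme, honey_jar, cup, rind_brush from where it was at the start of the episode above 0.03 m).
It also fails if it takes over 58 s, if anything falls off the work surface, if the arm or the gripper's body presses on something with over 40 N, if the wrist force passes 120 N, or if a joint passes its speed limit or range.

## Working session

There is one attempt and no reset: what is moved stays moved. The work goes in short steps, Python scripts to look and compute and a tool call to move; the robot and the scene stay as the last step left them, time stands still between calls to the robot, and variables do not carry over. Pictures are saved under pics/ and viewed, and the job is handed in when it is done.

Besides the shell and the picture viewer there is one more tool, called after ">>>" by a JSON object that holds its "method" and its "body". step_arm: Moves the arm, as the interface text tells. Its arguments: {"type":"object","properties":{"plan":{"type":"array","items":{"type":"number"}}},"required":["plan"]}

```bash
ls; mkdir -p pics
python3 - <<'E'
from workcell import manip, grab_frame, get_calibration, order
import cv2
print(manip.get_obs()); print(manip.tcp_to_grasp)
for n in("scene","top"):
    im=grab_frame(n); cv2.imwrite(f"pics/{n}0.png",im[:,:,::-1]); c=get_calibration(n); print(n,c)
E
```

```text
pics
{'time': 0.0, 'joints': array([ 1.13200824e+00,  3.42738516e-01,  1.52500035e+00, -3.03578426e-05,
        1.27541160e+00, -1.46012552e-01]), 'qvel': array([-0.00029212,  0.00109703,  0.00093338, -0.00010106,  0.00100612,
       -0.00048812]), 'effort': array([ 8.24990402e-04, -4.31253183e+01, -2.44219369e+01,  7.18711456e-02,
        5.60132798e-02, -1.25544102e-04]), 'ee_pos': array([0.15134062, 0.50229055, 0.22604259]), 'tool_rot': array([ 0.102609  ,  0.69969305, -0.1036697 ,  0.69939519]), 'ft_force': array([-0.19767836, -0.26625468,  1.00736116]), 'torque': array([ 0.00484075, -0.05307789,  0.04362325]), 'grip_width': 0.09183634045023323}
0.0188
scene {'intrinsics': array([[401.49067253,   0.        , 327.55075998],
       [  0.        , 401.49067253, 198.5170692 ],
       [  0.        ,   0.        ,   1.        ]]), 'distortion': array([-0.05181085,  0.        ,  0.        ,  0.        ,  0.        ]), 'view': array([[-0.36830931,  0.92964965,  0.00998934,  0.17163456],
       [ 0.50998223,  0.21100567, -0.83390332, -0.16873605],
       [-0.77734573, -0.30203996, -0.55182015,  1.30906049],
       [ 0.        ,  0.        ,  0.        ,  1.        ]])}
top {'intrinsics': array([[408.96264172,   0.        , 319.30503118],
       [  0.        , 408.96264172, 204.12718161],
       [  0.        ,   0.        ,   1.        ]]), 'distortion': array([-0.08460362,  0.        ,  0.        ,  0.        ,  0.        ]), 'view': array([[-0.05080009, -0.99868911,  0.0062786 ,  0.01031316],
       [-0.97299355,  0.04807366, -0.22577085,  0.5316548 ],
       [ 0.22517305, -0.01757822, -0.9741602 ,  0.83171904],
       [ 0.        ,  0.        ,  0.        ,  1.        ]])}
```

View pics/scene0.png

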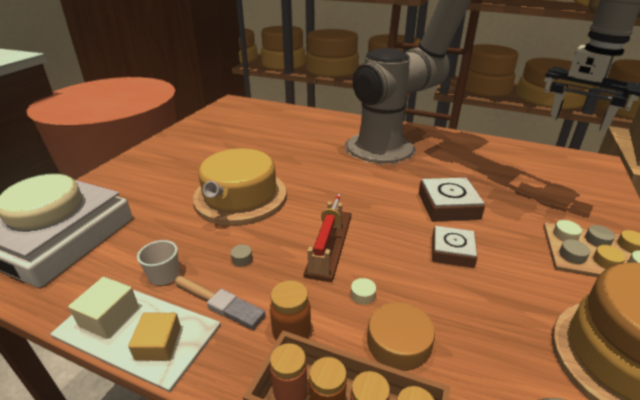

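View pics/top0.png

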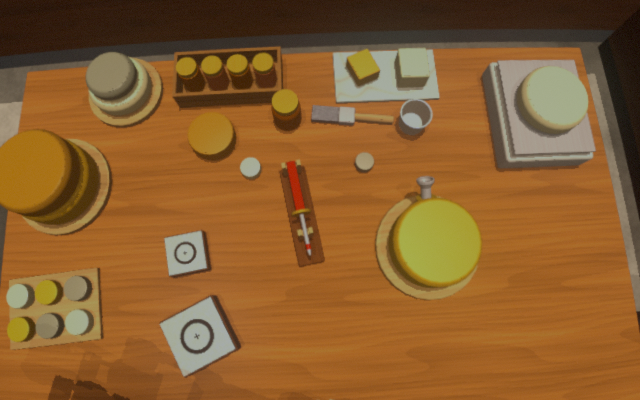

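The top view shows the rod near (300,210), the sleeve mouth at (425,181), and two stands, a small one at (186,253) and a large one at (198,336). Next I'll take enlarged crops.

```bash
cat > h.py <<'E'
import numpy as np, cv2, json
from scipy.spatial.transform import Rotation as R
from workcell import manip, grab_frame, get_calibration, order
def ray(cal,uv):
    K,D,V=cal["intrinsics"],np.array(cal["distortion"]),cal["view"]
    n=cv2.undistortPoints(np.array([[uv]],float),K,D)[0,0]
    Rm=V[:3,:3];c=-Rm.T@V[:3,3]
    d=Rm.T@np.array([n[0],n[1],1]); return c,d
def at_z(cal,uv,z):
    c,d=ray(cal,uv); return c+d*(z-c[2])/d[2]
def proj(cal,p):
    V=cal["view"]; r=cv2.Rodrigues(V[:3,:3])[0]
    return cv2.projectPoints(np.atleast_2d(np.array(p,float)),r,V[:3,3],cal["intrinsics"],np.array(cal["distortion"]))[0][:,0]
def tri(l):
    A=np.zeros((3,3));b=np.zeros(3)
    for cal,uv in l:
        c,d=ray(cal,uv);d/=np.linalg.norm(d);P=np.eye(3)-np.outer(d,d);A+=P;b+=P@c
    return np.linalg.solve(A,b)
def crop(im,x0,y0,x1,y1,s,name):
    c=cv2.resize(im[y0:y1,x0:x1],None,fx=s,fy=s,interpolation=cv2.INTER_CUBIC)
    c=c.copy()
    for x in range((x0+9)//10*10,x1,10): 
        cv2.line(c,((x-x0)*s,0),((x-x0)*s,6 if x%50 else 14),(255,255,255),1); 
        if x%20==0: cv2.putText(c,str(x),((x-x0)*s,22),0,.35,(255,255,255),1)
    for y in range((y0+9)//10*10,y1,10):
        cv2.line(c,(0,(y-y0)*s),(6,(y-y0)*s),(255,255,255),1)
        if y%20==0: cv2.putText(c,str(y),(8,(y-y0)*s+4),0,.35,(255,255,255),1)
    cv2.imwrite(name,c)
E
python3 - <<'E'
from h import *
t=cv2.imread("pics/top0.png");s=cv2.imread("pics/scene0.png")
crop(t,270,150,340,270,5,"pics/t_rod.png")
crop(t,370,160,490,300,4,"pics/t_wh.png")
crop(t,150,220,250,380,4,"pics/t_st.png")
crop(s,290,180,370,290,5,"pics/s_rod.png")
crop(s,185,140,295,220,6,"pics/s_wh.png")
crop(s,410,170,490,270,5,"pics/s_st.png")
E
python3 -c "
import cv2,numpy as np
def hs(fs,o):
    L=[cv2.imread('pics/'+f) for f in fs];h=max(i.shape[0] for i in L)
    cv2.imwrite('pics/'+o,np.hstack([cv2.copyMakeBorder(i,0,h-i.shape[0],0,8,0) for i in L]))
hs(['t_rod.png','s_rod.png'],'a.png')
"
```

```text
(no output)
```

View pics/a.png

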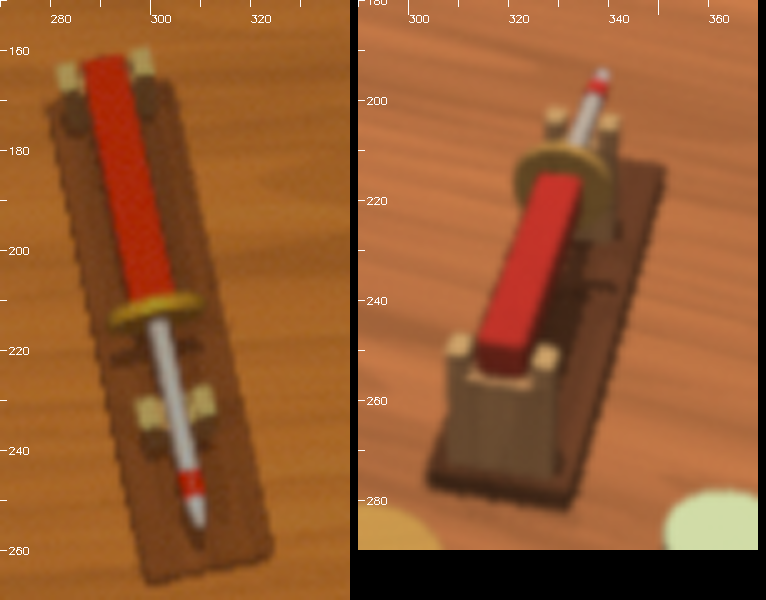

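View pics/t_wh.png

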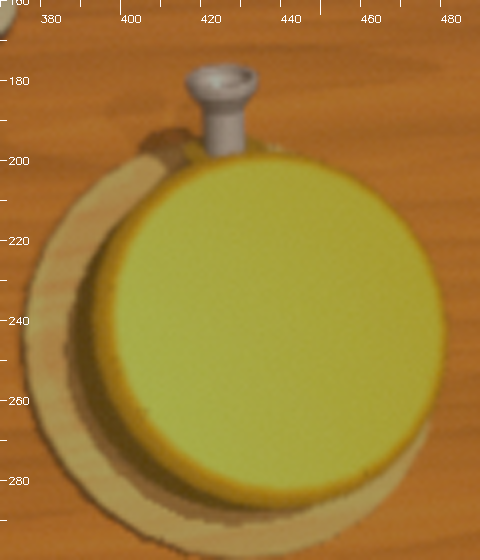

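View pics/t_st.png

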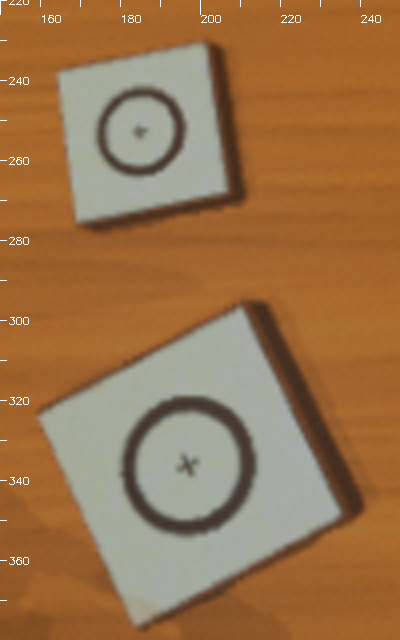

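View pics/s_wh.png

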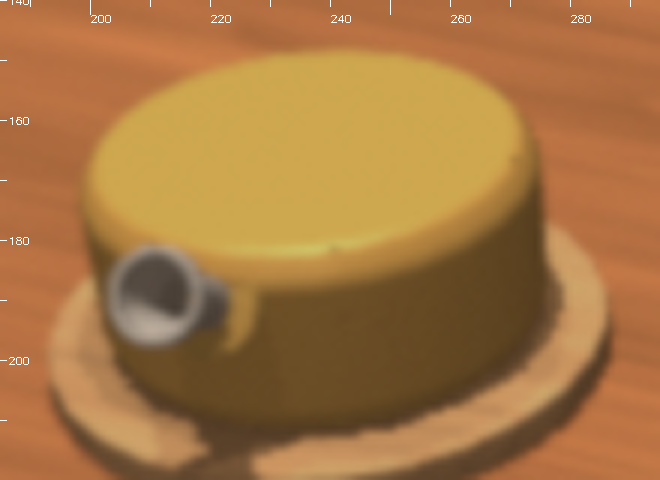

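View pics/s_st.png

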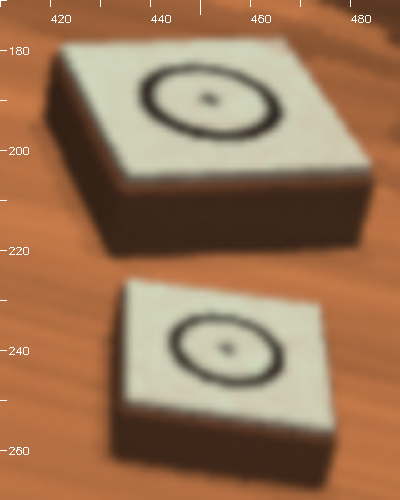

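Run:
```python
from h import *
T=get_calibration("top");S=get_calibration("scene")
np.set_printoptions(precision=4,suppress=True)
for z in(.034,):
  c=[at_z(T,p,z)[:2] for p in [(164,238),(202,230.5),(207,267.5),(169,275.5)]]
  print("small",[np.linalg.norm(c[i]-c[i-1]) for i in range(4)],np.mean(c,0), at_z(T,(184.8,253),z),at_z(S,(455.2,239.7),z))
  c=[at_z(T,p,z)[:2] for p in [(159.5,323),(210,296),(236,349),(185,376.5)]]
  print("large",[np.linalg.norm(c[i]-c[i-1]) for i in range(4)],np.mean(c,0),at_z(T,(196.9,336),z),at_z(S,(450,189.5),z))
print("tri small",tri([(T,(184.8,253)),(S,(455.2,239.7))]),"large",tri([(T,(196.9,336)),(S,(450,189.5))]))
print("tip",tri([(T,(310.5,255)),(S,(338.6,194))]), at_z(T,(310.5,255),.07),at_z(S,(338.6,194),.07))
print("handle end", at_z(T,(290.8,161.5),.08),at_z(T,(302,209),.08))
print("mouth",tri([(T,(425.3,180.5)),(S,(210.8,189.2))]),at_z(T,(425.3,180.5),.108),at_z(S,(210.8,189.2),.108))
print("wheel", at_z(T,(437.5,242),.103))
for p in [(375,240),(432,299)]: print("board",at_z(T,p,.018))
for n,p in dict(goat_b=(364,162),goat_a=(250,168),jarlid=(286,101),cup=(416,116),brush=(355,115),tomme=(211,133)).items(): print(n,at_z(T,p,.03))
```

```text
small [np.float64(0.08453614552731967), np.float64(0.08673428874112751), np.float64(0.08337806858357318), np.float64(0.08525823819121542)] [0.4423 0.284 ] [0.4418 0.2853 0.034 ] [0.4421 0.2861 0.034 ]
large [np.float64(0.12489807997426479), np.float64(0.12196068032038125), np.float64(0.1250720053566458), np.float64(0.12056720863617369)] [0.2637 0.2562] [0.2635 0.2573 0.034 ] [0.2379 0.2489 0.034 ]
tri small [0.4418 0.2858 0.0336] large [0.2651 0.251  0.0506]
tip [0.4205 0.0085 0.0697] [0.4207 0.0079 0.07  ] [0.4208 0.0092 0.07  ]
handle end [0.6258 0.0415 0.08  ] [0.5182 0.0213 0.08  ]
mouth [ 0.5616 -0.2423  0.1046] [ 0.5606 -0.2413  0.108 ] [ 0.5659 -0.2386  0.108 ]
wheel [ 0.4301 -0.2538  0.103 ]
board [ 0.4524 -0.1381  0.018 ]
board [ 0.3152 -0.2538  0.018 ]
goat_b [ 0.6337 -0.1256  0.03  ]
goat_a [0.6321 0.1388 0.03  ]
jarlid [0.7978 0.0504 0.03  ]
cup [ 0.7444 -0.2602  0.03  ]
brush [ 0.7531 -0.1133  0.03  ]
tomme [0.7242 0.2309 0.03  ]
```

```bash
cat >> h.py <<'E'
np.set_printoptions(precision=4,suppress=True)
def go(p,yaw_deg=None):
    """tool-frame shift and tool-x turn to TCP p with jaw axis perpendicular to rod yaw"""
    o=manip.get_obs();M=R.from_quat(o["tool_rot"]).as_matrix()
    d=M.T@(np.array(p)-o["ee_pos"])
    t=0
    if yaw_deg is not None:
        yj=np.degrees(np.arctan2(M[1,1],M[0,1]))
        e=(yaw_deg+90-yj+90)%180-90
        t=-e
    print("t",o["time"],"pos",o["ee_pos"],"F",o["ft_force"],"w",o["grip_width"])
    print("toolx",M[:,0],"jaw yaw-90",np.degrees(np.arctan2(M[1,1],M[0,1]))-90)
    print("shift",d,"turn",t)
E
python3 -c "
from h import *
go([.558,.0306,.2],9.1)
print(R.from_quat(manip.get_obs()['tool_rot']).as_matrix())"
```

```text
t 0.1 pos [0.1514 0.5023 0.2261] F [ 0.3635 -0.086   0.2821] w 0.09183305925632404
toolx [-0.0006 -0.0012 -1.    ] jaw yaw-90 -16.77587278056218
shift [ 0.0265 -0.3343  0.5255] turn -25.875872780562176
[[-0.0006  0.2886  0.9574]
 [-0.0012  0.9574 -0.2886]
 [-1.     -0.0013 -0.0002]]
```

>>> {"method": "step_arm", "body": {"plan": [0,-0.027,0.042,-3.2,0.09,0,-0.053,0.083,-6.4,0.09,0,-0.08,0.125,-10,0.09,0,-0.106,0.166,-13,0.09,0,-0.132,0.208,-16,0.09,0,-0.159,0.25,-19,0.09,0,-0.185,0.29,-23,0.09,0,-0.21,0.33,-25.9,0.09]}}

```text
time: 0.9
ee_pos: [0.4075, 0.2042, 0.2262]
tool_rot: [-0.057, 0.705, 0.057, 0.704]
ft_force: [0.4, 0.3, -0.6]
grip_width: 0.0901
```

```bash
python3 -c "
from h import *
go([.558,.0306,.2],9.1)"
```

```text
t 0.9 pos [0.4075 0.2042 0.2262] F [ 0.3599  0.3133 -0.5515] w 0.09014600223721154
toolx [-0.0008 -0.0013 -1.    ] jaw yaw-90 9.258945684961574
shift [ 0.0263 -0.1955  0.1206] turn 0.15894568496158
```

>>> {"method": "step_arm", "body": {"plan": [0,-0.04,0.024,0,0.09,0,-0.08,0.05,0,0.09,0.01,-0.118,0.073,0,0.09,0.015,-0.155,0.095,0,0.09,0.02,-0.185,0.113,0,0.09,0.026,-0.1955,0.1206,0,0.09,0.026,-0.1955,0.1206,0,0.09,0.026,-0.1955,0.1206,0,0.09]}}

```text
time: 1.7
ee_pos: [0.557, 0.0315, 0.2]
tool_rot: [-0.057, 0.706, 0.057, 0.704]
ft_force: [-0.8, 0.1, 0.9]
grip_width: 0.0899
```

```bash
python3 -c "
from h import *
go([.558,.0306,.051],9.1)
import pickle
W=get_calibration('wrist'); im=grab_frame('wrist'); cv2.imwrite('pics/w1.png',im[:,:,::-1]); pickle.dump(W,open('w1.pkl','wb'))
print(proj(W,[[.4195,.0085,.07],[.558,.0306,.08],[.6258,.0415,.08]]))
im=grab_frame('top'); cv2.imwrite('pics/t1.png',im[:,:,::-1])
"
```

```text
t 1.7 pos [0.557  0.0315 0.2   ] F [-0.834   0.135   0.8688] w 0.08989418472426063
toolx [-0.0025 -0.0006 -1.    ] jaw yaw-90 9.27382863708084
shift [ 0.149  -0.001   0.0012] turn 0.17382863708084528
[[316.7072  37.4285]
 [316.3653 192.1086]
 [316.312  254.9848]]
```

View pics/w1.png

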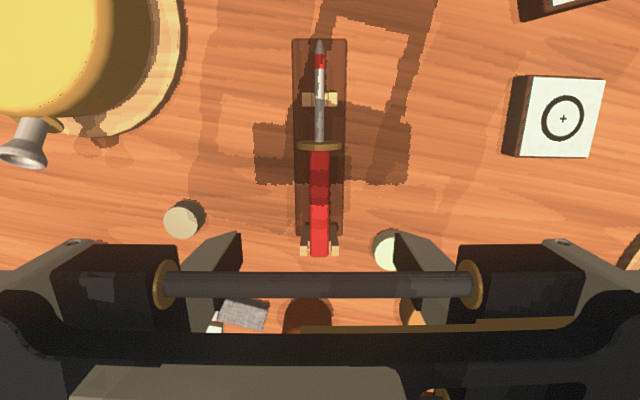

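The wrist view shows the rod straight between the jaws, with its tip at (319,40) and handle end at (319,256). That is within 3 px of my prediction. Descending and gripping.

>>> {"method": "step_arm", "body": {"plan": [0.04,0,0.001,0,0.07,0.08,0,0.001,0,0.07,0.115,0,0.001,0,0.07,0.149,0,0.001,0,0.07,0.149,0,0.001,0,0.04,0.149,0,0.001,0,0.01,0.149,0,0.001,0,0.01,0.149,0,0.001,0,0.01]}}

```text
time: 2.6
ee_pos: [0.5592, 0.0322, 0.0539]
tool_rot: [-0.058, 0.704, 0.057, 0.706]
ft_force: [0.5, -0.2, -0.5]
grip_width: 0.0425
```

```bash
python3 -c "
from h import *
go([.558,.032,.151],9.1)
W=get_calibration('wrist'); im=grab_frame('wrist'); cv2.imwrite('pics/w2.png',im[:,:,::-1])
"
```

```text
t 2.6 pos [0.5592 0.0322 0.0539] F [ 0.5107 -0.2369 -0.4711] w 0.04252501162637188
toolx [ 0.0029 -0.0012 -1.    ] jaw yaw-90 9.370798469726097
shift [-0.0972 -0.0001 -0.001 ] turn 0.27079846972610255
```

View pics/w2.png

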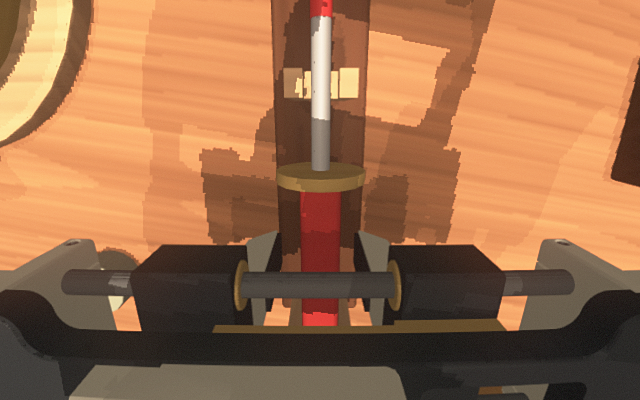

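The fingers, at 42 mm, straddle the red handle and are still closing. I'll keep closing.

>>> {"method": "step_arm", "body": {"plan": [0.003,0,-0.001,0,0.01,0.003,0,-0.001,0,0.01,0.003,0,-0.001,0,0.01,0.003,0,-0.001,0,0.01,0.003,0,-0.001,0,0.01,0.003,0,-0.001,0,0.01,0.003,0,-0.001,0,0.01,0.003,0,-0.001,0,0.01]}}

```text
time: 3.45
ee_pos: [0.5581, 0.0319, 0.0509]
tool_rot: [-0.058, 0.704, 0.057, 0.706]
ft_force: [-1.9, -0.7, 6.1]
grip_width: 0.0196
```

>>> {"method": "step_arm", "body": {"plan": [-0.02,0,0,0,0.01,-0.04,0,0,0,0.01,-0.06,0,0,0,0.01,-0.08,0,0,0,0.01,-0.1,0,0,0,0.01,-0.1,-0.03,0.02,0,0.01,-0.1,-0.06,0.04,2,0.01,-0.1,-0.1,0.07,4,0.01]}}

```text
time: 4.25
ee_pos: [0.6431, -0.055, 0.151]
tool_rot: [-0.033, 0.706, 0.033, 0.707]
ft_force: [0.9, 0.4, -1.1]
grip_width: 0.0197
```

```bash
python3 -c "
from h import *
go([.715,-.228,.1],5.3)
"
```

```text
t 4.25 pos [ 0.6431 -0.055   0.151 ] F [ 0.9225  0.4264 -1.1261] w 0.01973240488610925
toolx [ 0.0013 -0.0005 -1.    ] jaw yaw-90 5.374500805123489
shift [ 0.0512 -0.1789  0.0553] turn 0.07450080512349189
```

>>> {"method": "step_arm", "body": {"plan": [0,-0.03,0.015,0,0.01,0,-0.06,0.025,0,0.01,0,-0.09,0.04,0,0.01,0,-0.12,0.05,0,0.01,0,-0.15,0.06,0,0.01,0,-0.179,0.065,0,0.01,0,-0.179,0.065,0,0.01,0,-0.179,0.065,0,0.01]}}

```text
time: 5.05
ee_pos: [0.7241, -0.2276, 0.1494]
tool_rot: [-0.032, 0.707, 0.033, 0.706]
ft_force: [-0.1, -0.1, -1.8]
grip_width: 0.0195
```

```bash
python3 -c "
from h import *
import pickle
go([.715,-.228,.1],5.3)
C={n:get_calibration(n) for n in('wrist','top','scene')}
pickle.dump(C,open('c3.pkl','wb'))
for n in C:
  cv2.imwrite(f'pics/{n}3.png',grab_frame(n)[:,:,::-1])
t=cv2.imread('pics/top3.png');crop(t,370,110,490,260,4,'pics/t3c.png')
t=cv2.imread('pics/scene3.png');crop(t,130,130,290,290,4,'pics/s3c.png')
"
```

```text
t 5.05 pos [ 0.7241 -0.2276  0.1494] F [-0.0976 -0.1091 -1.7602] w 0.01949313665724954
toolx [-0.0009  0.0008 -1.    ] jaw yaw-90 5.302892204471689
shift [ 0.0495  0.0004 -0.009 ] turn 0.002892204471692139
```

View pics/wrist3.png

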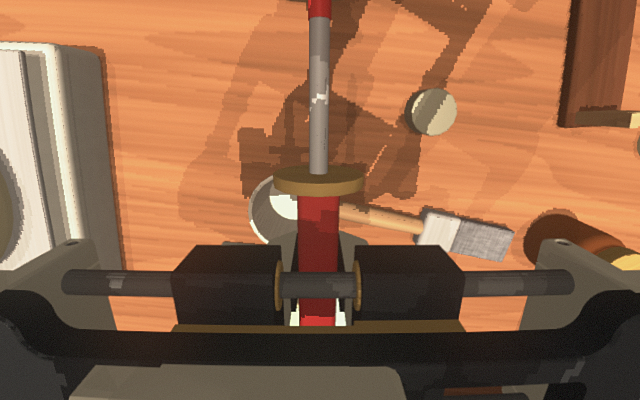

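View pics/t3c.png

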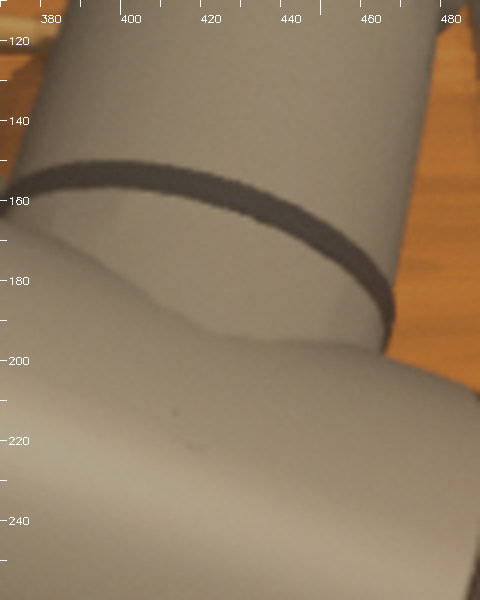

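View pics/s3c.png

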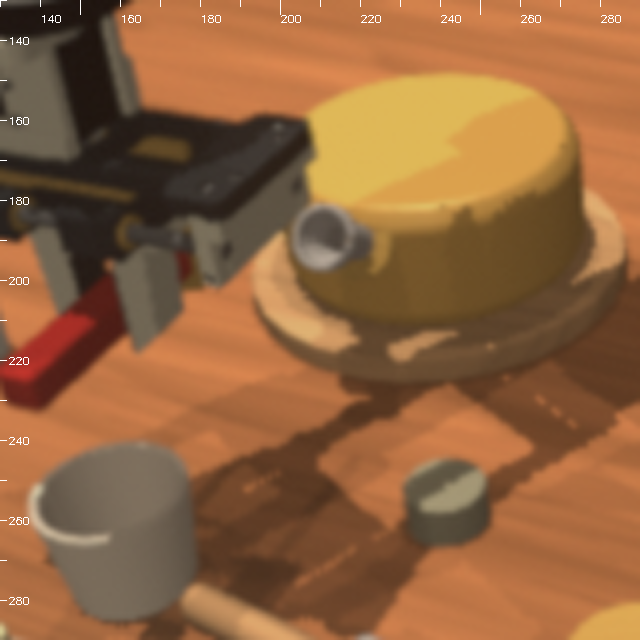

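```bash
python3 -c "
from h import *
t=cv2.imread('pics/w1.png');crop(t,0,90,110,190,6,'pics/w1c.png')"
```

```text
(no output)
```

View pics/w1c.png

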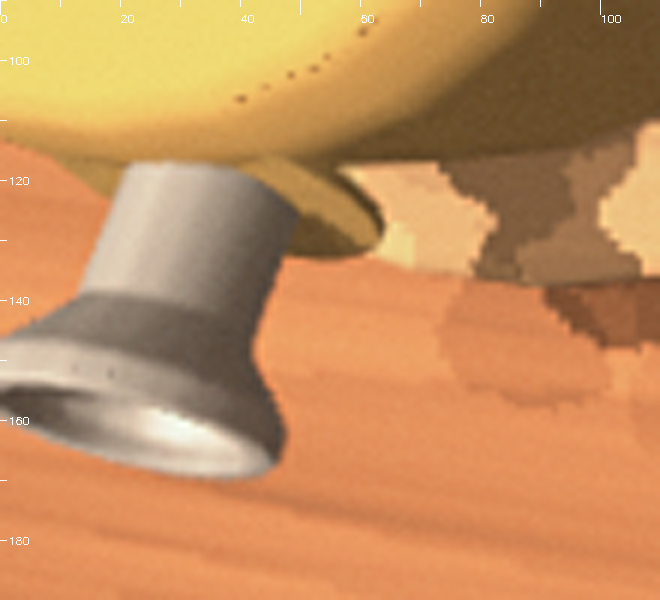

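```bash
python3 -c "
from h import *
import pickle
from scipy.optimize import least_squares
W=pickle.load(open('w1.pkl','rb'));T=get_calibration('top');S=get_calibration('scene')
th=np.linspace(0,2*np.pi,181)
def rim(p):
    c,s=np.cos(p[3]),np.sin(p[3]);a=np.radians(35)
    u=np.array([-s,c,0]);v=np.array([-np.sin(a)*c,-np.sin(a)*s,np.cos(a)])
    return p[:3]+.019*(np.cos(th)[:,None]*u+np.sin(th)[:,None]*v)
def f(p,full=True):
    r=rim(p);t=proj(T,r);s=proj(S,r);w=proj(W,r);o=lambda q:q-.0
    e=[t[:,0].min()-416.6,t[:,0].max()-434.5,t[:,1].min()-175.8,s[:,0].min()-202.5,s[:,0].max()-218.8,s[:,1].min()-180.5,s[:,1].max()-197.8,w[:,0].max()-47.3,w[:,1].max()-169.8]
    return np.array(e)
for z in(0,1):
  g=(lambda p:np.r_[f(p),(p[2]-.108)*3000*z,(p[3]-.093)*20])
  q=least_squares(g,[.561,-.241,.108,.09]);print(q.x,np.degrees(q.x[3]));print(f(q.x))
"
```

```text
[ 0.5648 -0.2408  0.1054  0.1078] 6.174970694750993
[-1.176  -0.7485  0.1525  0.2032 -0.5239  0.6798  0.5144 -0.8437 -0.2941]
[ 0.5646 -0.2393  0.1079  0.1151] 6.59341726772534
[-1.6063 -1.132  -0.0826  0.6259 -0.0162 -0.1795 -0.3121 -1.4954  0.2454]
```

```bash
python3 -c "
from h import *
go([.722,-.2235,.083],6)
go([.691,-.2267,.083],6)
"
```

```text
t 5.2 pos [ 0.7245 -0.2258  0.1509] F [-0.5331 -0.0436 -2.6186] w 0.019802025180612925
toolx [ 0.0005  0.0002 -1.    ] jaw yaw-90 5.443523783814939
shift [ 0.0679  0.0025 -0.0023] turn -0.5564762161850609
t 5.2 pos [ 0.7245 -0.2258  0.1509] F [-0.5331 -0.0436 -2.6186] w 0.019802025180612925
toolx [ 0.0005  0.0002 -1.    ] jaw yaw-90 5.443523783814939
shift [ 0.0679  0.0023 -0.0334] turn -0.5564762161850609
```

>>> {"method": "step_arm", "body": {"plan": [0.02,0.002,-0.002,-0.5,0.01,0.04,0.002,-0.002,-0.5,0.01,0.06,0.002,-0.002,-0.5,0.01,0.068,0.002,-0.002,-0.5,0.01,0.068,0.002,-0.002,-0.5,0.01,0.068,0.002,-0.012,-0.5,0.01,0.068,0.002,-0.02,-0.5,0.01,0.068,0.002,-0.02,-0.5,0.01]}}

```text
time: 6.0
ee_pos: [0.7045, -0.2258, 0.0848]
tool_rot: [-0.037, 0.705, 0.036, 0.707]
ft_force: [0.5, -0.2, -1.2]
grip_width: 0.0196
```

```bash
python3 -c "
from h import *
go([.691,-.2267,.083],6)
for n in ('scene',):
  cv2.imwrite(f'pics/{n}4.png',grab_frame(n)[:,:,::-1])
t=cv2.imread('pics/scene4.png');crop(t,130,140,260,240,6,'pics/s4c.png')
o=manip.get_obs();tip=o['ee_pos']+[0,0,.019]-.139*np.array([.9945,.1045,0]);print(tip,proj(get_calibration('scene'),[tip]))
"
```

```text
t 6.0 pos [ 0.7045 -0.2258  0.0848] F [ 0.4872 -0.2486 -1.2234] w 0.019608669474297246
toolx [ 0.0022 -0.0008 -1.    ] jaw yaw-90 5.946574985706363
shift [ 0.0018  0.0005 -0.0135] turn -0.05342501429363722
[ 0.5667 -0.2403  0.1037] [[210.2149 190.8627]]
```

View pics/s4c.png

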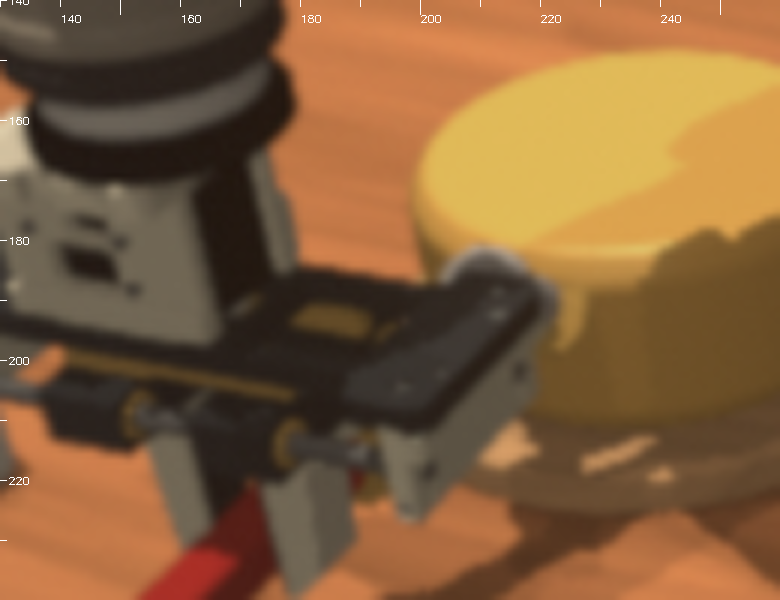

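The gripper hides the mouth in this view, so I'll go in by force. First, forward to the planned depth.

>>> {"method": "step_arm", "body": {"plan": [0.001,0,-0.003,0,0.01,0.002,0,-0.006,0,0.01,0.002,0,-0.009,0,0.01,0.002,0,-0.012,0,0.01,0.002,0,-0.014,0,0.01,0.002,0,-0.014,0,0.01,0.002,0,-0.014,0,0.01,0.002,0,-0.014,0,0.01]}}

```text
time: 6.85
ee_pos: [0.6912, -0.2272, 0.0827]
tool_rot: [-0.037, 0.705, 0.036, 0.707]
ft_force: [-0.4, 0.5, -2.7]
grip_width: 0.0195
```

```bash
python3 -c "
from h import *
go([.691,-.2267,.083],6)
cv2.imwrite('pics/w5.png',grab_frame('wrist')[:,:,::-1])
"
```

```text
t 6.85 pos [ 0.6912 -0.2272  0.0827] F [-0.4376  0.5396 -2.6537] w 0.019499341139654337
toolx [ 0.0028 -0.0008 -1.    ] jaw yaw-90 5.9445568549220695
shift [-0.0003  0.0006 -0.0001] turn -0.05544314507793047
```

View pics/w5.png

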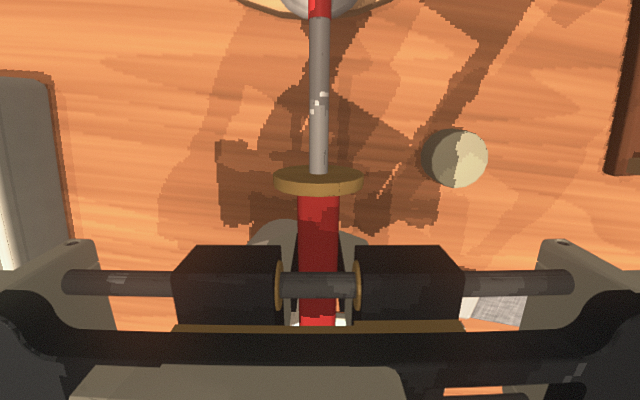

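>>> {"method": "step_arm", "body": {"plan": [-0.004,0.0,-0.001,0,0.01,-0.008,0.0,-0.002,0,0.01,-0.012,0.0,-0.003,0,0.01,-0.015,0.0,-0.004,0,0.01,-0.018,0.0,-0.005,0,0.01,-0.021,0.0,-0.006,0,0.01,-0.024,0.0,-0.007,0,0.01,-0.024,0.0,-0.007,0,0.01]}}

```text
time: 7.7
ee_pos: [0.6865, -0.2276, 0.1084]
tool_rot: [-0.037, 0.703, 0.036, 0.709]
ft_force: [8.5, 1.9, -2.2]
grip_width: 0.0198
```

```bash
python3 -c "
from h import *
go([.691,-.2267,.083],6)
cv2.imwrite('pics/w6.png',grab_frame('wrist')[:,:,::-1])
"
```

```text
t 7.7 pos [ 0.6865 -0.2276  0.1084] F [ 8.4797  1.8566 -2.1838] w 0.01976105903090491
toolx [ 0.0092 -0.0015 -1.    ] jaw yaw-90 5.9594212453011295
shift [0.0255 0.0005 0.0044] turn -0.04057875469887051
```

View pics/w6.png

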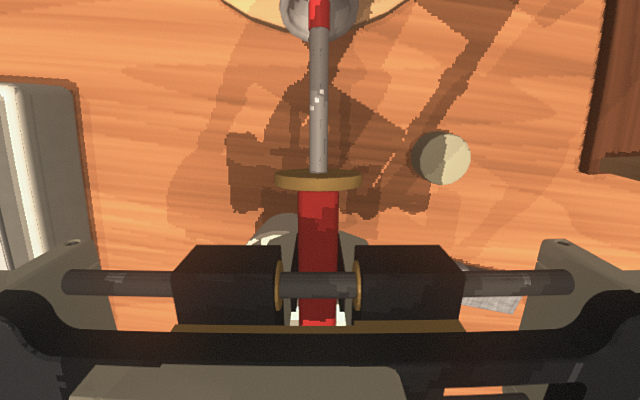

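```bash
cat >> h.py <<'E'
def pitch_table(vs=range(0,41,4),d=.119):
    """pixel of axis point at distance d from grip towards the tip, for tip-down pitch"""
    o=manip.get_obs();M=R.from_quat(o["tool_rot"]).as_matrix();g=o["ee_pos"]-M[:,0]*.0188
    W=get_calibration("wrist")
    for a in vs:
        r=np.radians(a); v=-M[:,2]*-1
        dirt=-(M[:,2])*np.cos(r)+M[:,0]*np.sin(r)
        print(a,proj(W,[g+dirt*d, g+dirt*.049,g+dirt*.139]).round(1).tolist())
E
python3 -c "
from h import *
pitch_table(range(-8,41,4))"
```

```text
-8 [[318.1, -3.3], [318.0, 174.9], [318.2, -68.9]]
-4 [[318.0, 1.8], [318.0, 172.6], [318.0, -57.5]]
0 [[317.9, 7.8], [318.0, 170.9], [317.9, -45.9]]
4 [[317.9, 14.6], [317.9, 169.7], [317.8, -34.1]]
8 [[317.8, 21.8], [317.9, 169.0], [317.8, -22.4]]
12 [[317.7, 29.5], [317.9, 168.9], [317.7, -10.6]]
16 [[317.7, 37.5], [317.8, 169.2], [317.6, 1.0]]
20 [[317.6, 45.8], [317.8, 169.9], [317.6, 12.5]]
24 [[317.6, 54.2], [317.8, 171.0], [317.5, 23.8]]
28 [[317.5, 62.7], [317.8, 172.5], [317.5, 35.0]]
32 [[317.5, 71.3], [317.8, 174.4], [317.5, 46.0]]
36 [[317.5, 79.9], [317.7, 176.5], [317.4, 56.8]]
40 [[317.5, 88.6], [317.7, 179.0], [317.4, 67.5]]
```

>>> {"method": "step_arm", "body": {"plan": [-0.004,0.0,-0.001,0,0.01,-0.008,0.0,-0.002,0,0.01,-0.012,0.0,-0.003,0,0.01,-0.016,0.0,-0.004,0,0.01,-0.02,0.0,-0.006,0,0.01,-0.024,0.0,-0.008,0,0.01,-0.028,0.0,-0.01,0,0.01,-0.028,0.0,-0.01,0,0.01]}}

```text
time: 8.55
ee_pos: [0.6783, -0.2284, 0.1385]
tool_rot: [-0.038, 0.701, 0.036, 0.712]
ft_force: [8.5, 2.1, -1.0]
grip_width: 0.0199
```

```bash
python3 -c "
from h import *
go([.663,-.2296,.1575],6)
cv2.imwrite('pics/w7.png',grab_frame('wrist')[:,:,::-1])
pitch_table(range(0,41,4),.112)"
```

```text
t 8.55 pos [ 0.6783 -0.2284  0.1385] F [ 8.4852  2.1414 -0.9815] w 0.019895274886345658
toolx [ 0.0155 -0.0025 -0.9999] jaw yaw-90 5.9607161684776315
shift [-0.0192  0.0004 -0.0151] turn -0.03928383152236847
0 [[318.0, 26.0], [318.0, 170.9], [318.0, -45.8]]
4 [[317.9, 31.3], [318.0, 169.7], [317.9, -34.1]]
8 [[317.9, 37.2], [317.9, 169.1], [317.8, -22.3]]
12 [[317.8, 43.6], [317.9, 168.9], [317.7, -10.6]]
16 [[317.7, 50.5], [317.9, 169.2], [317.7, 1.0]]
20 [[317.7, 57.7], [317.9, 169.9], [317.6, 12.5]]
24 [[317.6, 65.1], [317.8, 171.1], [317.6, 23.9]]
28 [[317.6, 72.8], [317.8, 172.6], [317.5, 35.0]]
32 [[317.6, 80.6], [317.8, 174.4], [317.5, 46.0]]
36 [[317.6, 88.5], [317.8, 176.5], [317.5, 56.8]]
40 [[317.5, 96.5], [317.8, 179.0], [317.4, 67.5]]
```

View pics/w7.png

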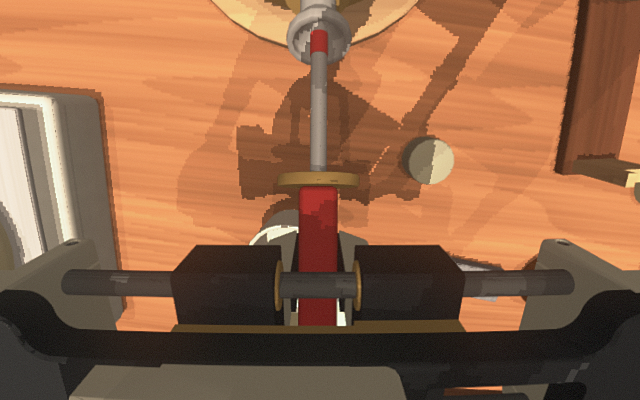

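>>> {"method": "step_arm", "body": {"plan": [-0.004,0.0,-0.002,0,0.01,-0.008,0.0,-0.004,0,0.01,-0.012,0.0,-0.007,0,0.01,-0.015,0.0,-0.01,0,0.01,-0.018,0.0,-0.013,0,0.01,-0.02,0.0,-0.016,0,0.01,-0.02,0.0,-0.016,0,0.01,-0.02,0.0,-0.016,0,0.01]}}

```text
time: 9.4
ee_pos: [0.6622, -0.2303, 0.1585]
tool_rot: [-0.038, 0.701, 0.035, 0.712]
ft_force: [4.3, 0.0, -1.9]
grip_width: 0.0197
```

```bash
python3 -c "
from h import *
go([.663,-.2296,.1575],6)
cv2.imwrite('pics/w8.png',grab_frame('wrist')[:,:,::-1])
pitch_table(range(16,41,4),.1155)"
```

```text
t 9.4 pos [ 0.6622 -0.2303  0.1585] F [ 4.32    0.0043 -1.9204] w 0.019715857063759834
toolx [ 0.016  -0.003  -0.9999] jaw yaw-90 5.962231677785496
shift [0.001  0.0006 0.0009] turn -0.03776832221450377
16 [[317.7, 44.0], [317.8, 169.2], [317.6, 1.0]]
20 [[317.6, 51.7], [317.8, 169.9], [317.6, 12.5]]
24 [[317.6, 59.6], [317.8, 171.0], [317.5, 23.8]]
28 [[317.6, 67.7], [317.8, 172.5], [317.5, 35.0]]
32 [[317.5, 75.9], [317.8, 174.4], [317.5, 46.0]]
36 [[317.5, 84.2], [317.7, 176.5], [317.4, 56.8]]
40 [[317.5, 92.5], [317.7, 179.0], [317.4, 67.5]]
```

View pics/w8.png

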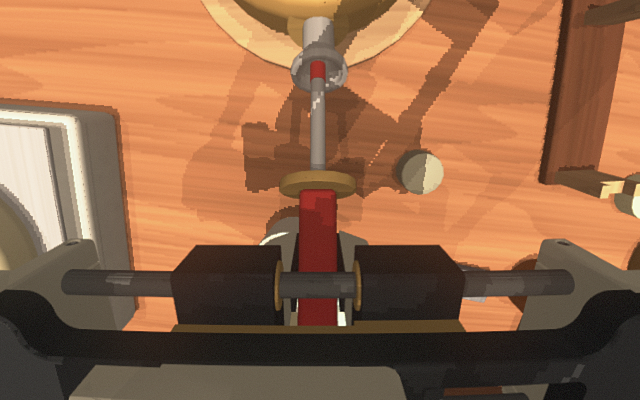

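```bash
python3 -c "
from h import *
go([.6044,-.2358,.116],6)"
```

```text
t 9.45 pos [ 0.6621 -0.2303  0.1583] F [ 3.961   0.6166 -0.6068] w 0.01983524433245416
toolx [ 0.0155 -0.0029 -0.9999] jaw yaw-90 5.961473325462293
shift [ 0.0414  0.0007 -0.0586] turn -0.03852667453770664
```

>>> {"method": "step_arm", "body": {"plan": [0.0025,0.0,-0.004,0,0.01,0.0055,0.0,-0.008,0,0.01,0.0085,0.0,-0.012,0,0.01,0.011,0.0,-0.016,0,0.01,0.014,0.0,-0.02,0,0.01,0.017,0.0,-0.024,0,0.01,0.0195,0.0,-0.028,0,0.01,0.0195,0.0,-0.028,0,0.01]}}

```text
time: 10.25
ee_pos: [0.6335, -0.2333, 0.1377]
tool_rot: [-0.038, 0.701, 0.036, 0.711]
ft_force: [0.7, 0.3, -5.4]
grip_width: 0.0199
```

```bash
python3 -c "
from h import *
go([.6044,-.2358,.116],6)
cv2.imwrite('pics/w9.png',grab_frame('wrist')[:,:,::-1])"
```

```text
t 10.25 pos [ 0.6335 -0.2333  0.1377] F [ 0.651   0.3479 -5.4047] w 0.019887786126832466
toolx [ 0.0136 -0.0024 -0.9999] jaw yaw-90 5.945242817495441
shift [ 0.0213  0.0006 -0.0295] turn -0.05475718250455941
```

View pics/w9.png

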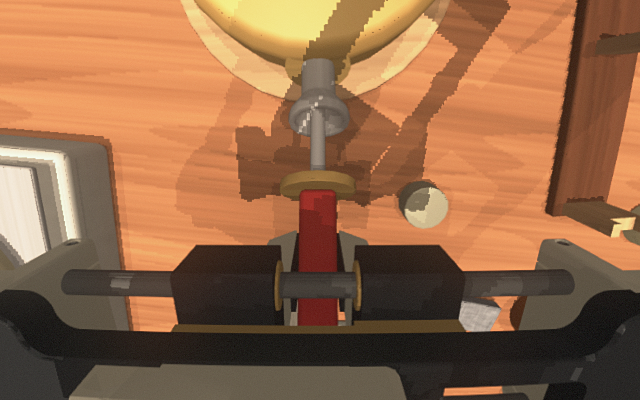

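The rod runs freely in the bore, with forces of about 5 N. I'll push on towards the rim.

>>> {"method": "step_arm", "body": {"plan": [0.0025,0.0,-0.004,0,0.01,0.0055,0.0,-0.008,0,0.01,0.0085,0.0,-0.012,0,0.01,0.011,0.0,-0.016,0,0.01,0.014,0.0,-0.02,0,0.01,0.017,0.0,-0.024,0,0.01,0.0195,0.0,-0.027,0,0.01,0.0195,0.0,-0.027,0,0.01]}}

```text
time: 11.1
ee_pos: [0.6062, -0.2361, 0.1175]
tool_rot: [-0.037, 0.702, 0.036, 0.71]
ft_force: [-0.6, -0.0, -1.8]
grip_width: 0.0197
```

```bash
python3 -c "
from h import *
go([.6044,-.2358,.116],6)
cv2.imwrite('pics/w10.png',grab_frame('wrist')[:,:,::-1])
crop(cv2.imread('pics/w10.png'),250,80,390,230,5,'pics/w10c.png')"
```

```text
t 11.1 pos [ 0.6062 -0.2361  0.1175] F [-0.601  -0.0443 -1.8257] w 0.019677455792511053
toolx [ 0.0121 -0.0019 -0.9999] jaw yaw-90 5.93433030300605
shift [ 0.0015  0.0005 -0.0018] turn -0.06566969699395031
```

View pics/w10c.png

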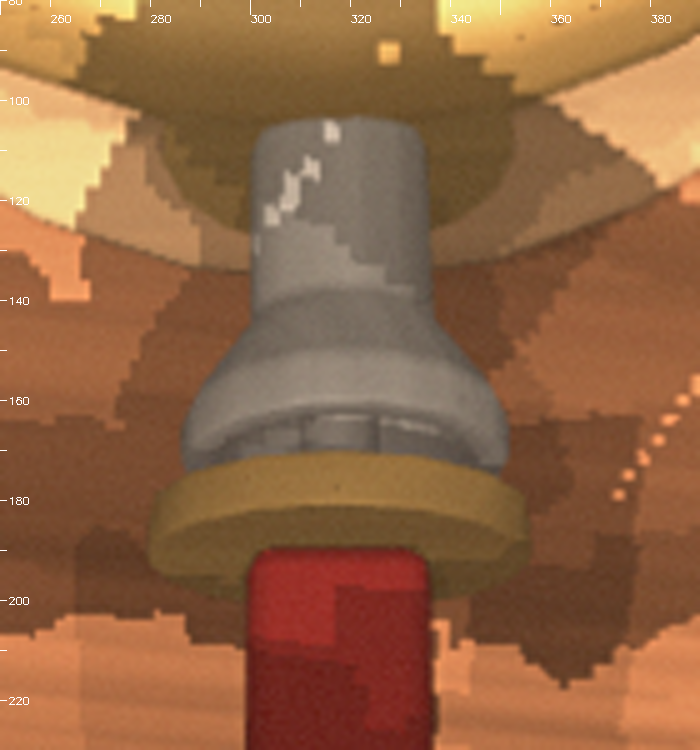

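A gap of several mm still shows between the collar and the rim at around (318,167). I'll push further until the force rises.

>>> {"method": "step_arm", "body": {"plan": [0.001,0.0,-0.0015,0,0.01,0.002,0.0,-0.003,0,0.01,0.003,0.0,-0.0045,0,0.01,0.0045,0.0,-0.006,0,0.01,0.0055,0.0,-0.008,0,0.01,0.007,0.0,-0.01,0,0.01,0.007,0.0,-0.01,0,0.01,0.007,0.0,-0.01,0,0.01]}}

```text
time: 11.95
ee_pos: [0.6022, -0.2368, 0.115]
tool_rot: [-0.039, 0.697, 0.035, 0.716]
ft_force: [12.3, 5.3, 10.5]
grip_width: 0.0197
```

```bash
python3 -c "
from h import *
go([.6044,-.2358,.116],6)
cv2.imwrite('pics/w11.png',grab_frame('wrist')[:,:,::-1])
cv2.imwrite('pics/s11.png',grab_frame('scene')[:,:,::-1])
crop(cv2.imread('pics/w11.png'),250,80,390,230,5,'pics/w11c.png')"
```

```text
t 11.95 pos [ 0.6022 -0.2368  0.115 ] F [12.3279  5.3364 10.4533] w 0.019716093227447433
toolx [ 0.027  -0.0048 -0.9996] jaw yaw-90 5.9554234683836285
shift [-0.001   0.0008  0.0023] turn -0.04457653161637154
```

View pics/w11c.png

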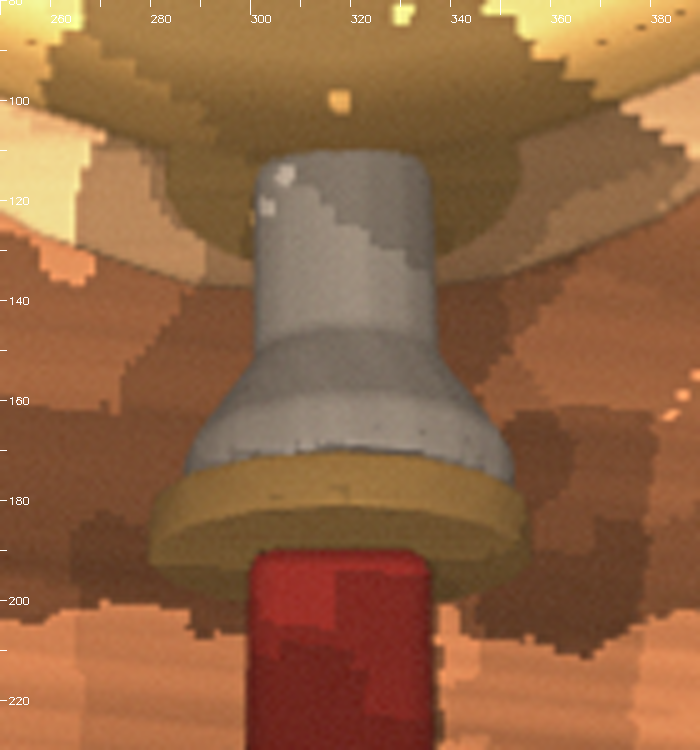

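The collar meets the rim with no gap, and about 16 N pushes back along the axis, so it is seated. Holding it with a slight push.

>>> {"method": "step_arm", "body": {"plan": [0.003,0.0,-0.005,0,0.01,0.003,0.0,-0.005,0,0.01,0.003,0.0,-0.005,0,0.01,0.003,0.0,-0.005,0,0.01,0.003,0.0,-0.005,0,0.01,0.003,0.0,-0.005,0,0.01,0.003,0.0,-0.005,0,0.01,0.003,0.0,-0.005,0,0.01]}}

```text
time: 12.85
ee_pos: [0.6021, -0.2368, 0.1154]
tool_rot: [-0.04, 0.692, 0.034, 0.72]
ft_force: [10.8, 4.9, 8.7]
grip_width: 0.0201
```

```bash
python3 -c "
from h import *
a=np.array([.819*.9945,.819*.1045,.574]);p=manip.get_obs()['ee_pos']
go(p+a*.11,6)
im=grab_frame('scene')[:,:,::-1]; cv2.imwrite('pics/s12.png',im)
crop(im,130,130,260,240,6,'pics/s12c.png')"
```

```text
t 12.85 pos [ 0.6021 -0.2368  0.1154] F [10.7795  4.8654  8.6844] w 0.02009083388161478
toolx [ 0.0388 -0.0067 -0.9992] jaw yaw-90 5.98220972683697
shift [-0.0597 -0.0006  0.0924] turn -0.017790273163029724
```

View pics/s12c.png

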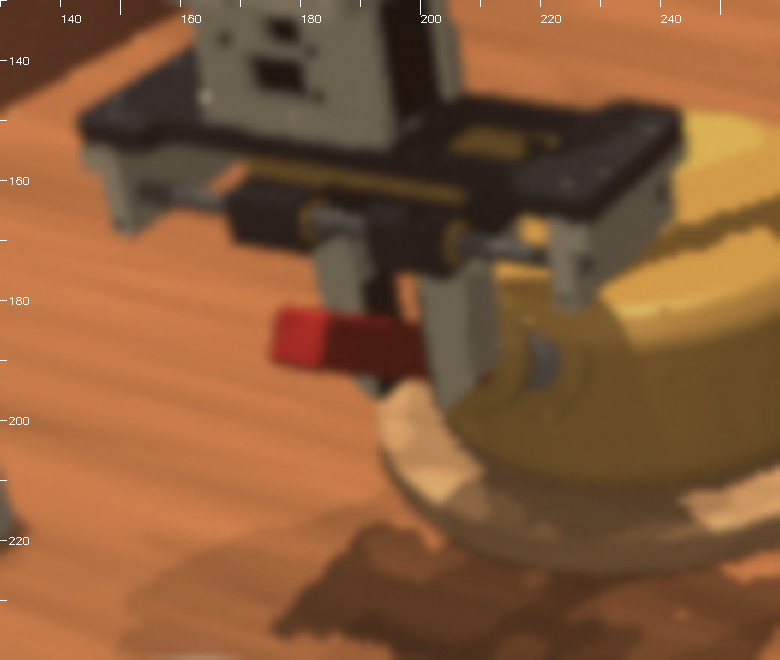

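Home. Now drawing it out along the axis.

>>> {"method": "step_arm", "body": {"plan": [-0.007,0,0.011,0,0.01,-0.015,0,0.023,0,0.01,-0.023,0,0.036,0,0.01,-0.032,0,0.05,0,0.01,-0.041,0,0.063,0,0.01,-0.05,0,0.077,0,0.01,-0.06,0,0.092,0,0.01,-0.06,0,0.092,0,0.01]}}

```text
time: 13.7
ee_pos: [0.6927, -0.2266, 0.1798]
tool_rot: [-0.041, 0.691, 0.034, 0.72]
ft_force: [0.1, 0.2, -1.5]
grip_width: 0.0197
```

```bash
python3 -c "
from h import *
go([.7,-.228,.19],6)
im=grab_frame('wrist')[:,:,::-1]; cv2.imwrite('pics/w13.png',im)
pitch_table(range(16,41,4),.1155)"
```

```text
t 13.7 pos [ 0.6927 -0.2266  0.1798] F [ 0.1334  0.1864 -1.4866] w 0.019674008077449946
toolx [ 0.0415 -0.0078 -0.9991] jaw yaw-90 6.037379017519328
shift [-0.0098 -0.0023  0.0075] turn 0.03737901751932782
16 [[317.7, 44.0], [317.9, 169.2], [317.6, 1.0]]
20 [[317.6, 51.7], [317.8, 169.9], [317.6, 12.5]]
24 [[317.6, 59.6], [317.8, 171.1], [317.5, 23.8]]
28 [[317.6, 67.7], [317.8, 172.6], [317.5, 35.0]]
32 [[317.5, 75.9], [317.8, 174.4], [317.5, 46.0]]
36 [[317.5, 84.2], [317.7, 176.6], [317.4, 56.8]]
40 [[317.5, 92.5], [317.7, 179.0], [317.4, 67.5]]
```

View pics/w13.png

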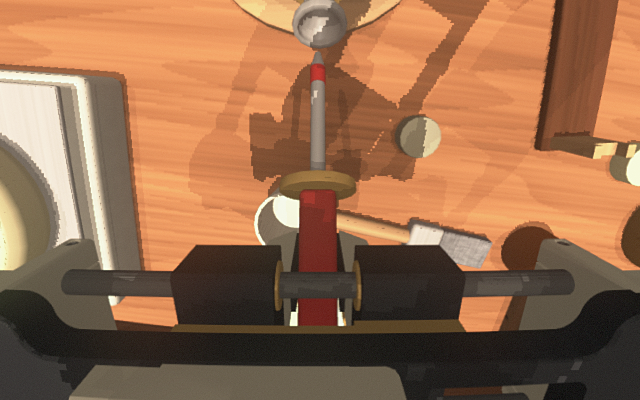

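The tip is fully out, at (318,53), clear of the mouth at (319,23). Next I carry the rod to above the cradle. Lowering it onto the posts will turn it level again.

```bash
python3 -c "
from h import *
go([.5585,.0319,.2],9.3)"
```

```text
t 13.75 pos [ 0.6915 -0.2267  0.1787] F [-0.2869 -0.333  -1.9468] w 0.019994955482209125
toolx [ 0.0392 -0.0071 -0.9992] jaw yaw-90 6.0169833813989015
shift [-0.0283  0.2708 -0.1041] turn -3.2830166186010956
```

>>> {"method": "step_arm", "body": {"plan": [-0.025,0.0,0.01,0,0.01,-0.035,0.04,0.0,-0.5,0.01,-0.035,0.08,-0.02,-1,0.01,-0.035,0.125,-0.04,-1.5,0.01,-0.035,0.17,-0.06,-2,0.01,-0.03,0.215,-0.08,-2.6,0.01,-0.028,0.25,-0.095,-3.2,0.01,-0.028,0.271,-0.104,-3.3,0.01]}}

```text
time: 14.55
ee_pos: [0.5553, 0.0342, 0.1987]
tool_rot: [-0.062, 0.692, 0.055, 0.717]
ft_force: [-0.2, -0.2, -1.2]
grip_width: 0.02
```

>>> {"method": "step_arm", "body": {"plan": [0,0,0,0,0.01,0,0,0,0,0.01,0,0,0,0,0.01,0,0,0,0,0.01,0,0,0,0,0.01,0,0,0,0,0.01,0,0,0,0,0.01,0,0,0,0,0.01]}}

```text
time: 15.35
ee_pos: [0.5553, 0.0341, 0.1986]
tool_rot: [-0.061, 0.692, 0.055, 0.717]
ft_force: [-0.0, -0.2, -0.5]
grip_width: 0.0197
```

```bash
python3 -c "
from h import *
go([.5585,.0319,.13],9.3)
cv2.imwrite('pics/w14.png',grab_frame('wrist')[:,:,::-1])
pitch_table(range(28,41,4),.1155)"
```

```text
t 15.35 pos [0.5553 0.0341 0.1986] F [-0.0413 -0.2175 -0.4994] w 0.019703494354991212
toolx [ 0.036  -0.0066 -0.9993] jaw yaw-90 9.419294389411093
shift [ 0.0687 -0.0018  0.0004] turn 0.11929438941109538
28 [[317.7, 67.7], [318.0, 172.5], [317.6, 35.0]]
32 [[317.7, 75.9], [317.9, 174.4], [317.6, 46.0]]
36 [[317.6, 84.2], [317.9, 176.5], [317.6, 56.8]]
40 [[317.6, 92.5], [317.9, 179.0], [317.5, 67.5]]
```

View pics/w14.png

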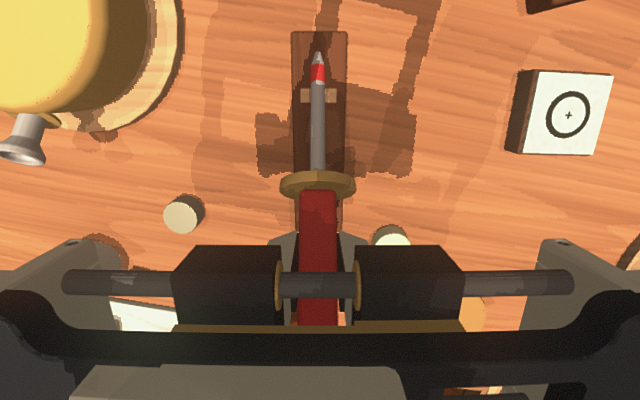

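>>> {"method": "step_arm", "body": {"plan": [0.015,-0.002,0,0,0.01,0.03,-0.002,0,0,0.01,0.045,-0.002,0,0,0.01,0.06,-0.002,0,0,0.01,0.07,-0.002,0,0,0.01,0.08,-0.002,0,0,0.01,0.09,-0.002,0,0,0.01,0.09,-0.002,0,0,0.01]}}

```text
time: 16.2
ee_pos: [0.558, 0.0315, 0.1075]
tool_rot: [-0.061, 0.693, 0.055, 0.716]
ft_force: [-0.7, 0.0, -1.9]
grip_width: 0.0194
```

```bash
python3 -c "
from h import *
go([.5585,.0319,.0509],9.3)
cv2.imwrite('pics/w15.png',grab_frame('wrist')[:,:,::-1])
pitch_table(range(0,41,4),.1155)"
```

```text
t 16.2 pos [0.558  0.0315 0.1075] F [-0.6788  0.0391 -1.8579] w 0.019442872628989815
toolx [ 0.0334 -0.0066 -0.9994] jaw yaw-90 9.430983980962964
shift [ 0.0566  0.0009 -0.0013] turn 0.13098398096296648
0 [[318.1, 17.1], [318.1, 171.0], [318.1, -45.8]]
4 [[318.0, 23.0], [318.1, 169.8], [318.0, -34.0]]
8 [[318.0, 29.6], [318.1, 169.2], [317.9, -22.3]]
12 [[317.9, 36.7], [318.0, 169.0], [317.8, -10.5]]
16 [[317.8, 44.1], [318.0, 169.3], [317.8, 1.1]]
20 [[317.8, 51.8], [318.0, 170.0], [317.7, 12.6]]
24 [[317.7, 59.7], [318.0, 171.1], [317.7, 23.9]]
28 [[317.7, 67.8], [317.9, 172.6], [317.6, 35.1]]
32 [[317.7, 76.0], [317.9, 174.5], [317.6, 46.1]]
36 [[317.6, 84.2], [317.9, 176.6], [317.5, 56.9]]
40 [[317.6, 92.6], [317.9, 179.1], [317.5, 67.5]]
```

View pics/w15.png

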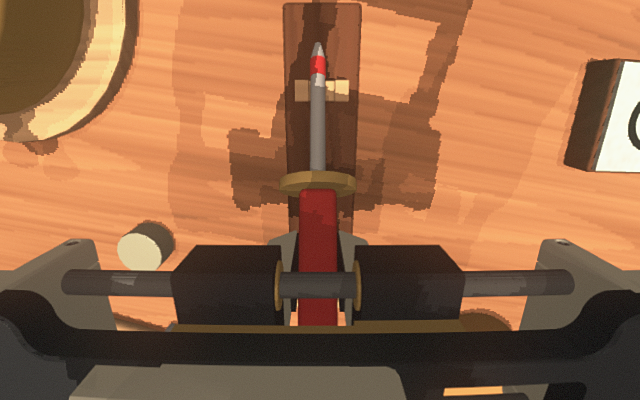

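Contact with the front post has begun to turn the rod: the tip has moved up from y=53 to y=43, and the rod sits in the notch. Lowering further.

>>> {"method": "step_arm", "body": {"plan": [0.006,0,0,0,0.01,0.012,0,0,0,0.01,0.018,0,0,0,0.01,0.024,0,-0.001,0,0.01,0.03,0,-0.001,0,0.01,0.036,0,-0.001,0,0.01,0.042,0,-0.001,0,0.01,0.042,0,-0.001,0,0.01]}}

```text
time: 17.05
ee_pos: [0.5585, 0.0312, 0.0652]
tool_rot: [-0.061, 0.693, 0.055, 0.716]
ft_force: [0.5, 0.4, 0.6]
grip_width: 0.0196
```

```bash
python3 -c "
from h import *
go([.5585,.0319,.0509],9.3)
cv2.imwrite('pics/w16.png',grab_frame('wrist')[:,:,::-1])
pitch_table(range(-4,21,4),.1155)"
```

```text
t 17.05 pos [0.5585 0.0312 0.0652] F [0.5323 0.4385 0.5805] w 0.01961006938854764
toolx [ 0.0333 -0.0065 -0.9994] jaw yaw-90 9.430461712487826
shift [ 0.0143  0.0009 -0.0004] turn 0.13046171248782912
-4 [[318.2, 11.8], [318.2, 172.7], [318.3, -57.5]]
0 [[318.1, 17.0], [318.1, 170.9], [318.1, -45.9]]
4 [[318.1, 23.0], [318.1, 169.8], [318.0, -34.1]]
8 [[318.0, 29.5], [318.1, 169.1], [317.9, -22.3]]
12 [[317.9, 36.6], [318.0, 168.9], [317.9, -10.6]]
16 [[317.8, 44.0], [318.0, 169.2], [317.8, 1.0]]
20 [[317.8, 51.7], [318.0, 169.9], [317.7, 12.5]]
```

View pics/w16.png

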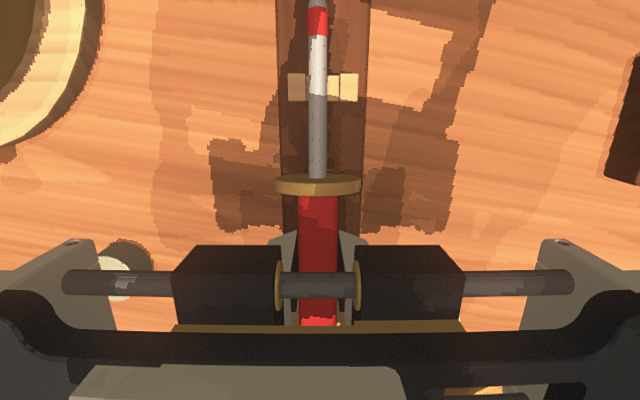

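>>> {"method": "step_arm", "body": {"plan": [0.003,0.0005,0,0,0.01,0.006,0.0005,0,0,0.01,0.009,0.0005,0,0,0.01,0.012,0.0005,0,0,0.01,0.0145,0.0005,0,0,0.01,0.0155,0.0005,0,0,0.01,0.0155,0.0005,0,0,0.01,0.0155,0.0005,0,0,0.01]}}

```text
time: 17.9
ee_pos: [0.5592, 0.0316, 0.0518]
tool_rot: [-0.062, 0.693, 0.055, 0.717]
ft_force: [-3.6, -1.0, 16.7]
grip_width: 0.0199
```

```bash
python3 -c "
from h import *
go([.5585,.0319,.0509],9.3)
cv2.imwrite('pics/w17.png',grab_frame('wrist')[:,:,::-1])
cv2.imwrite('pics/s17.png',grab_frame('scene')[:,:,::-1])
crop(cv2.imread('pics/s17.png'),270,160,390,290,5,'pics/s17c.png')
pitch_table(range(-4,13,4),.1155)"
```

```text
t 17.9 pos [0.5592 0.0316 0.0518] F [-3.5845 -1.005  16.7274] w 0.019898655654693318
toolx [ 0.0348 -0.0066 -0.9994] jaw yaw-90 9.432824067040727
shift [ 0.0008  0.0005 -0.0007] turn 0.1328240670407297
-4 [[318.2, 11.8], [318.2, 172.7], [318.3, -57.4]]
0 [[318.1, 17.0], [318.1, 171.0], [318.1, -45.8]]
4 [[318.0, 23.0], [318.1, 169.8], [318.0, -34.1]]
8 [[318.0, 29.6], [318.1, 169.1], [317.9, -22.3]]
12 [[317.9, 36.6], [318.0, 169.0], [317.8, -10.6]]
```

View pics/w17.png

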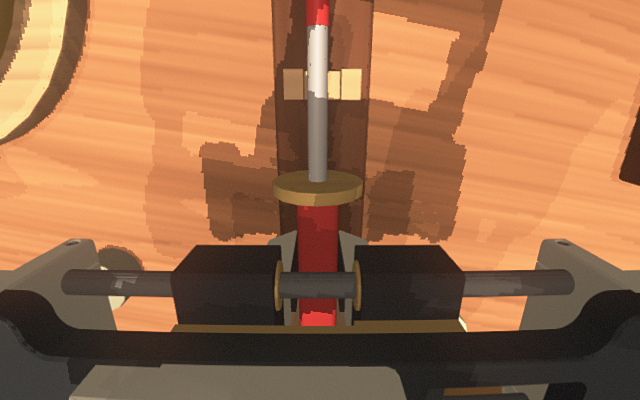

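View pics/s17c.png

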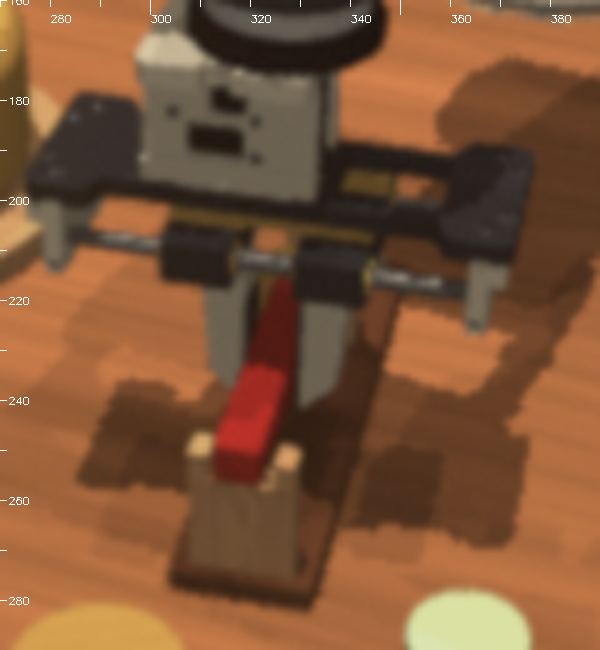

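Both posts now carry the rod: 17 N upward, and the handle end sits in the rear notch at (318,250). I'll open briefly so it settles level, then regrip.

>>> {"method": "step_arm", "body": {"plan": [0,0,0,0,0.03,0,0,0,0,0.03,0,0,0,0,0.03,0,0,0,0,0.03,0,0,0,0,0.01,0,0,0,0,0.01,0,0,0,0,0.01,0,0,0,0,0.01]}}

```text
time: 18.8
ee_pos: [0.559, 0.0316, 0.0516]
tool_rot: [-0.062, 0.693, 0.055, 0.717]
ft_force: [-0.8, 0.4, -1.2]
grip_width: 0.0198
```

>>> {"method": "step_arm", "body": {"plan": [0,0,0,0,0.01,0,0,0,0,0.01,0,0,0,0,0.01,-0.005,0,0,0,0.01,-0.015,0,0,0,0.01,-0.03,0,0,0,0.01,-0.045,0,0,0,0.01,-0.06,0,0,0,0.01]}}

```text
time: 19.6
ee_pos: [0.5571, 0.032, 0.113]
tool_rot: [-0.062, 0.692, 0.055, 0.717]
ft_force: [0.0, 0.2, -0.7]
grip_width: 0.0196
```

```bash
python3 -c "
from h import *
go([.5585,.0319,.15],9.3)
cv2.imwrite('pics/w18.png',grab_frame('wrist')[:,:,::-1])
cv2.imwrite('pics/s18.png',grab_frame('scene')[:,:,::-1])
crop(cv2.imread('pics/s18.png'),270,140,390,270,5,'pics/s18c.png')
pitch_table(range(-4,13,4),.1155)"
```

```text
t 19.6 pos [0.5571 0.032  0.113 ] F [ 0.0378  0.2201 -0.7139] w 0.019620711623111384
toolx [ 0.0351 -0.0066 -0.9994] jaw yaw-90 9.43393054563883
shift [-0.0369 -0.0008  0.0026] turn 0.1339305456388331
-4 [[318.3, 11.8], [318.2, 172.7], [318.3, -57.5]]
0 [[318.2, 17.0], [318.2, 170.9], [318.2, -45.9]]
4 [[318.1, 22.9], [318.1, 169.7], [318.0, -34.1]]
8 [[318.0, 29.5], [318.1, 169.1], [318.0, -22.3]]
12 [[317.9, 36.6], [318.1, 168.9], [317.9, -10.6]]
```

View pics/w18.png

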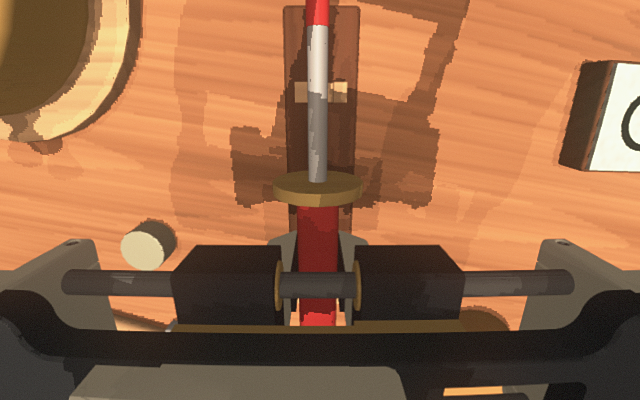

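View pics/s18c.png

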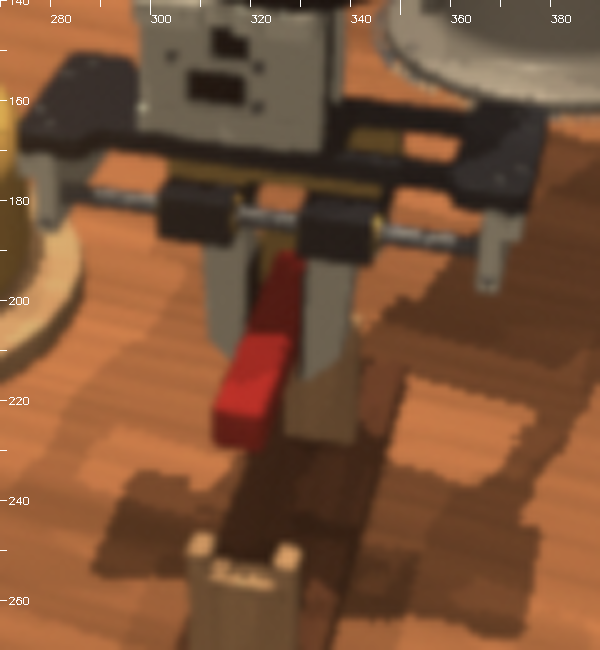

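```bash
python3 -c "
from h import *
go([.5764,.3076,.13],9.4)"
```

```text
t 19.7 pos [0.5584 0.0319 0.1143] F [ 0.8078 -1.1123 -1.6293] w 0.0201282624591709
toolx [ 0.0393 -0.007  -0.9992] jaw yaw-90 9.441460311187114
shift [-0.0169  0.2688  0.0636] turn 0.0414603111871088
```

>>> {"method": "step_arm", "body": {"plan": [-0.015,0.02,0.005,0,0.01,-0.017,0.06,0.014,0,0.01,-0.017,0.1,0.024,0,0.01,-0.017,0.14,0.033,0,0.01,-0.017,0.18,0.043,0,0.01,-0.017,0.22,0.052,0,0.01,-0.017,0.25,0.06,0,0.01,-0.017,0.269,0.0636,0,0.01]}}

```text
time: 20.5
ee_pos: [0.5759, 0.3104, 0.1294]
tool_rot: [-0.062, 0.691, 0.055, 0.718]
ft_force: [0.4, -0.0, -1.7]
grip_width: 0.0195
```

>>> {"method": "step_arm", "body": {"plan": [0,0,0,0,0.01,0,0,0,0,0.01,0.01,0,0,0,0.01,0.02,0,0,0,0.01,0.03,0,0,0,0.01,0.04,0,0,0,0.01,0.04,0,0,0,0.01,0.04,0,0,0,0.01]}}

```text
time: 21.3
ee_pos: [0.5774, 0.3099, 0.089]
tool_rot: [-0.062, 0.691, 0.055, 0.718]
ft_force: [-0.9, 0.1, -0.8]
grip_width: 0.0199
```

```bash
python3 -c "
from h import *
go([.5764,.3076,.066],9.4)
for n in ('top','scene','wrist'): cv2.imwrite(f'pics/{n}19.png',grab_frame(n)[:,:,::-1])
crop(cv2.imread('pics/scene19.png'),380,130,520,280,5,'pics/s19c.png')
crop(cv2.imread('pics/top19.png'),120,130,260,290,4,'pics/t19c.png')"
```

```text
t 21.3 pos [0.5774 0.3099 0.089 ] F [-0.9499  0.1239 -0.7747] w 0.019871817340425167
toolx [ 0.0382 -0.0069 -0.9992] jaw yaw-90 9.532320608518205
shift [ 0.023  -0.0018 -0.0022] turn 0.13232060851819938
```

View pics/s19c.png

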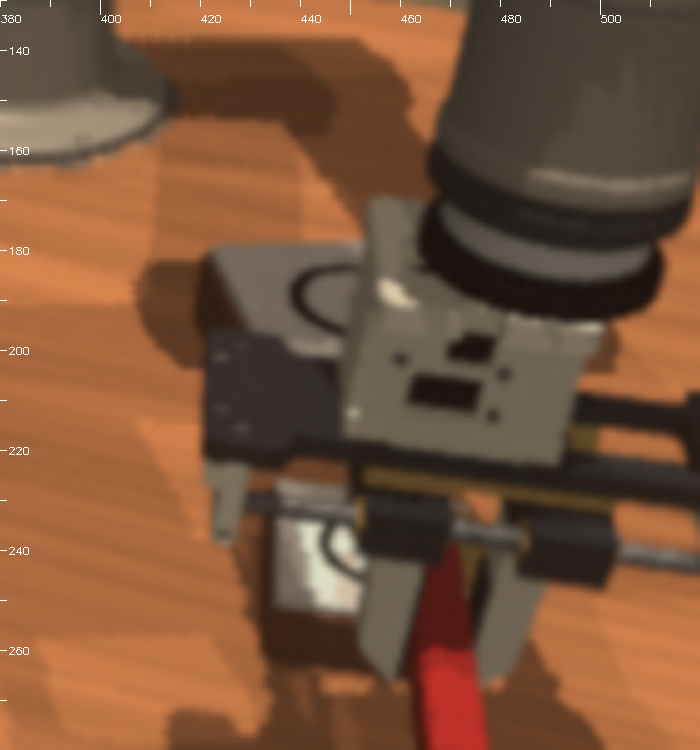

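View pics/t19c.png

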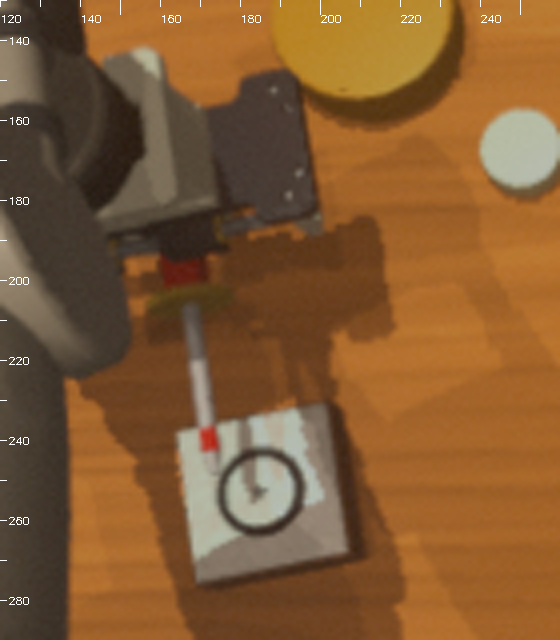

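View pics/wrist19.png

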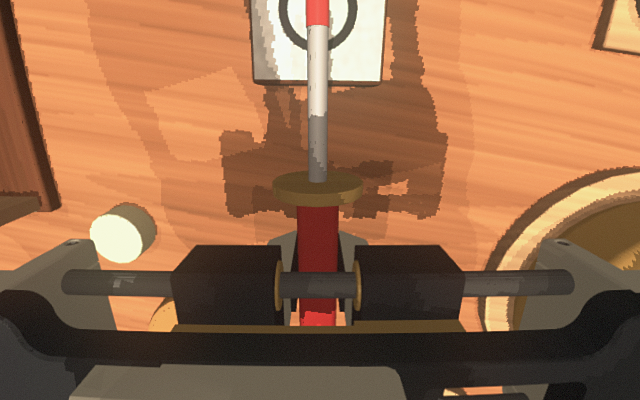

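```bash
python3 -c "
from h import *
T=get_calibration('top')
for z in(.1,.108): print(at_z(T,(174,249),z),at_z(T,(167.5,206),z))
go([.5774-.003,.3099-.002,.066],9.4)
crop(cv2.imread('pics/top19.png'),155,190,205,270,10,'pics/t19d.png')"
```

```text
[0.4428 0.2869 0.1   ] [0.5341 0.3033 0.1   ]
[0.4417 0.2842 0.108 ] [0.5322 0.3003 0.108 ]
t 21.45 pos [0.5778 0.3103 0.09  ] F [ 1.0567 -0.5472 -1.708 ] w 0.01950258704932082
toolx [ 0.0399 -0.0062 -0.9992] jaw yaw-90 9.548154855239446
shift [ 0.0238 -0.0015 -0.0046] turn 0.14815485523944005
```

View pics/t19d.png

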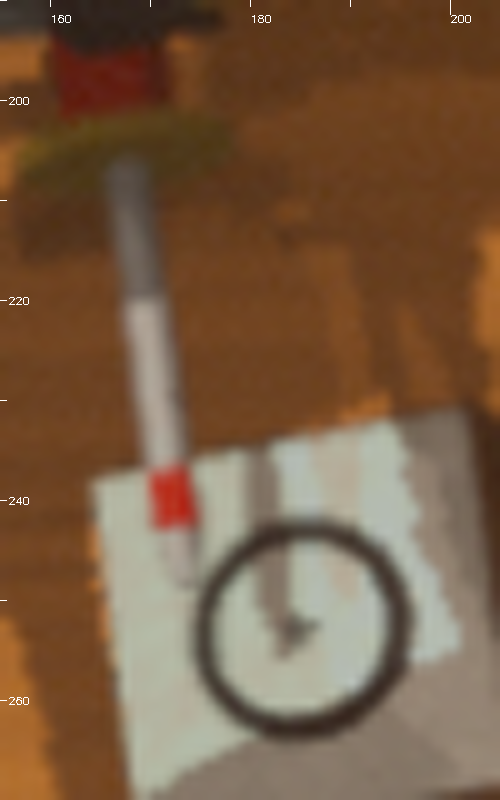

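The tip, at (173.7,249) in the top view, works out at (0.442, 0.284), which is over the ring's centre. Lowering about 22 mm.

>>> {"method": "step_arm", "body": {"plan": [0.005,0,0,0,0.01,0.01,0,0,0,0.01,0.015,0,-0.001,0,0.01,0.02,0,-0.001,0,0.01,0.022,0,-0.001,0,0.01,0.022,0,-0.001,0,0.01,0.022,0,-0.001,0,0.01,0.022,0,-0.001,0,0.01]}}

```text
time: 22.25
ee_pos: [0.5778, 0.3101, 0.0682]
tool_rot: [-0.062, 0.69, 0.056, 0.719]
ft_force: [-0.4, -0.1, -1.6]
grip_width: 0.0199
```

>>> {"method": "step_arm", "body": {"plan": [0,0,0,0,0.01,0,0,0,0,0.01,0,0,0,0,0.01,0,0,0,0,0.01,0,0,0,0,0.01,0,0,0,0,0.01,0,0,0,0,0.01,0,0,0,0,0.01]}}

```text
time: 23.05
ee_pos: [0.5778, 0.3101, 0.0682]
tool_rot: [-0.062, 0.69, 0.056, 0.719]
ft_force: [0.3, 0.3, -1.6]
grip_width: 0.0199
```

```bash
python3 -c "
from h import *
go([.5764,.3076,.066],9.4); print(manip.get_obs()['qvel'])
for n in ('top','scene'): cv2.imwrite(f'pics/{n}20.png',grab_frame(n)[:,:,::-1])
crop(cv2.imread('pics/top20.png'),155,190,215,270,8,'pics/t20d.png')"
```

```text
t 23.05 pos [0.5778 0.3101 0.0682] F [ 0.3091  0.3451 -1.6289] w 0.01986500188380116
toolx [ 0.0404 -0.006  -0.9992] jaw yaw-90 9.548935764486771
shift [ 0.0022 -0.0022 -0.0019] turn 0.14893576448676527
[-0.0003  0.0012  0.001   0.0006 -0.0001  0.0003]
```

View pics/t20d.png

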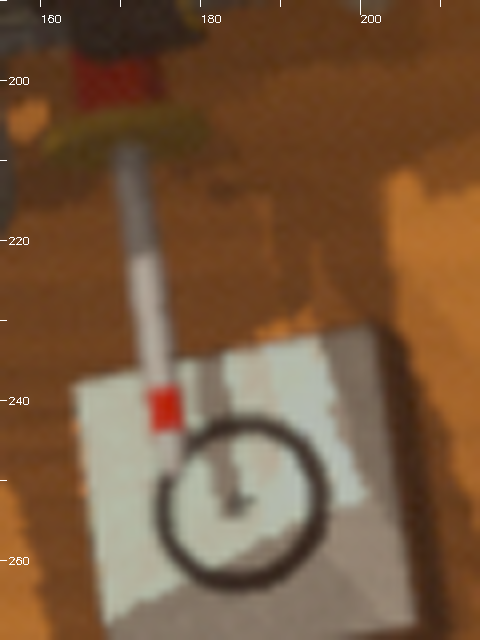

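View pics/scene20.png

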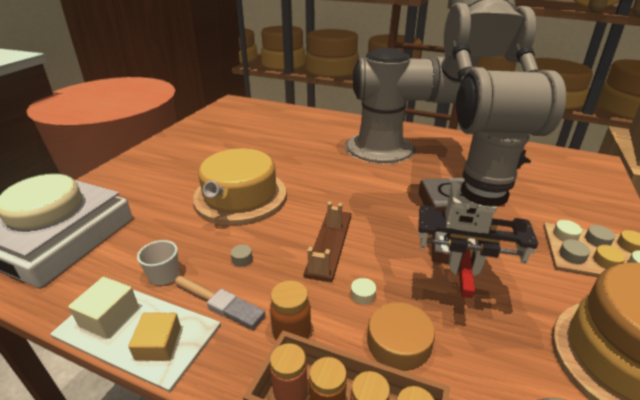

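```bash
python3 -c "
from h import *
T=get_calibration('top')
f=at_z(T,(171.2,207.5),.087)
for z in(.075,.081,.087,.093): 
  t=at_z(T,(176.5,249.3),z); print(z,t,np.linalg.norm(t-f),np.degrees(np.arctan2(f[1]-t[1],f[0]-t[0])))"
```

```text
0.075 [0.4453 0.2902 0.075 ] 0.08970328673483476 6.236446779831217
0.081 [0.4445 0.2882 0.081 ] 0.09013977201758422 7.4730055580014465
0.087 [0.4437 0.2861 0.087 ] 0.09102362519187131 8.680669968963338
0.093 [0.4429 0.2841 0.093 ] 0.09234200118091769 9.85940551251598
```

```bash
python3 -c "
from h import *
print(order.job_done()); o=manip.get_obs(); print(o['time'],o['ee_pos'],o['grip_width'])"
```

```text
the job is handed in; nothing more can be done
None
the job is handed in; nothing more can be done
```

The job is handed in at about 23 s of robot time, with the rod held level over the reading stand. No verdict was reported.

**What I did**
- **Pivoting the rod:** The moves could not pitch the tool. I put the level tip into the funnel and raised the gripper, so the rod pivoted in the fingers to about 35°.
- **Seating:** I pushed the rod down the sleeve until the collar showed no gap at the rim. About 16 N pushed back along the axis, and I held it there for over 0.8 s.
- **Levelling:** I drew the rod right out, still gripped. I then lowered it onto the cradle's posts to turn it level, opened and regripped it there, and carried it to the 90 mm stand.

**Last checks**
- **Tip position:** The top view puts it at about (0.444, 0.286), against the ring's centre at (0.442, 0.2855). That is about 2 mm off. Height is about 87 mm above the table, 53 mm above the plate.
- **Level:** The rod was level within a few degrees, judged from its direction and length in the top image. This is a rough check with one camera.
- **Grip:** Opening is 19.9 mm on the 20 mm handle. The arm was at rest and the wrist force was at its no-contact level.
- **Bystanders:** By eye, the bystanders looked unmoved in the scene picture.

**Two discrepancies**
- The tool had tilted about 2.3° from vertical after the push.
- The rod had slipped about 3 mm along the grip. I allowed for that when placing the tip.

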